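# Rock the sorting gate over and send the prop nut down the other chute

## Robot

A 6-joint arm with a two-finger parallel gripper is mounted at the origin on the work surface. World frame = base frame: x ahead of the robot, y to its left, z up, the work surface at z = 0. Lengths are in m, angles in rad, forces in N, time in s.
With the tool pointing down it reaches from about 0.35 to 0.85 m from the base axis. Payload 8.1 kg.
Tool frame: the origin (TCP) lies at the very end of the fingers, on their centre line; the grasp point (between the pads) lies 19 mm behind it; z points along the fingers, y is the direction in which the jaws open and shut (so a half turn about z gives the same grasp; the last joint's range is limited). The gripper opens to 85 mm and grips with 20 to 120 N. Pads are 22 mm wide; open, the fingers measure 114 mm over their backs; the gripper's body (76 mm by 85 mm) begins 54 mm behind the grasp point. The pads swing forward as they close: fully open they stand 13 mm farther back than shut.
Start: joints at [-1.185, 0.13, 1.488, -0, 1.523, -0.085], TCP at [0.272, -0.535, 0.231] pointing down, gripper open.
Joint ranges: [-2.96, 2.96], [-0.89, 2.26], [0.02, 2.5], [-1.34, 4.48], [0, 2.73], [-2.66, 2.66]. Speed limits (rad/s): [2.39, 2.39, 2.79, 3.14, 3.14, 3.14].

## Interface

Orientations are given as a unit quaternion [x, y, z, w].
In Python, from workcell import r gives the robot as it stands.
- The arm moves only by the tool move_arm, never from a script. Its argument "series" is a list of rows, each a list of 3 entries, a list of its own where there are three numbers: the opening, from 0 (shut) to 1 (fully open), then the shift along the tool's x, y, z in cm, then the turn about the tool's z in degrees. In form: [[grip, [x, y, z], turn], ...]. A call has 1 to 12 rows; each row is the pose to reach, as a shift and turn from the pose commanded when the call began, along the tool's axes at that moment; what a row does not reach only later rows make up. A row lasts 1/10 s, in which the tool goes at most 50 mm and 8.59 degrees, less where a joint would pass 70% of its speed; a pose out of reach is approached as far as the arm can. A call with a gripper value outside its range is refused whole. The fingers move at their own pace and stop on an object; the grip force is fixed at half the most. Time passes only in rows, so rows that repeat a pose let the fingers close. It gives the time, the measured TCP pose, the force and the opening at its end, in the units of the state.
- r.get_obs(): the state, without advancing time (a new reading comes with each control period).
- r.camera(name): name is "scene" or "top" or "wrist"; returns a dict with "image" (480x640x3 uint8, blue, green, red), "range_z" (480x640 float32, m along the optical axis (not along the pixel's ray), 0 where there is no reading), "fx", "fy", "cx", "cy" (pixels), "dist_coeffs" ([k1, k2, p1, p2, k3] as OpenCV has them; the pictures are not rectified), "extrinsics" (4x4, takes a point from world to camera coordinates). Camera axes: x right, y down, z forward; pixel columns grow to the right and rows downward; lengths in m; the calibration is good to about 2 mm. A picture is of the moment at which its call begins.
- r.hand_in(): hands the job in, once; it reports no verdict.
The state is a dict: "t": time; "joint_positions": joint angles; "joint_velocities": joint speeds; "effort": joint torques, N m; "ee_pos": TCP position; "ee_rot": TCP orientation; "force": force on the tool from outside, world axes, zero at the start; "wrist_torque": the same for the moment, N m; "opening": finger opening in m.
Only numpy, scipy, OpenCV 4.12 (cv2) and the standard library are available. Lean on these libraries where they do the work, as an engineer would, in place of code of your own. Each camera call takes 0.05 s, during which the arm holds its last target. There are 200 camera calls.

## Task

The rocker gate at the fork of the sorting chute is set so that parts run into one of the two pans. With a fingertip, rock the gate all the way over to its other side, and only then push the stainless prop nut off the wooden feed shelf into the mouth of the chute, so that it runs down by itself into the other pan. Lift nothing, do not guide the nut down the slide, leave the gate in its new position and everything else where it stands.

Things in the scene. Friction and masses are not known exactly. Their poses are not given: they have to be found in the camera images.
- chute: Sorting chute, a fixed stand; place and turn differ between starts. Origin: on the counter below the middle of the shelf edge where the slide begins; x level downhill, y left looking downhill, z up. Plywood feed shelf: x -165 to 0, y -130 to 130 mm, flat top 215 mm above the counter, uphill end open, 8 mm lips at both sides, no lip at x = 0. Stainless slide: see mouth. Two aluminium pans below its end.
- mouth (a point): Middle of the shelf edge, at the shelf's top (215 mm high), where the slippery slide begins: 30 degrees down, 310 mm long, ending 60 mm above the counter. Side walls 30 mm high off the slide, 90 mm apart over the first 70 mm, flaring to 214 mm apart at 160 mm; from 235 mm on a middle wall parts a left and a right lane. A nut pushed half over the edge slides down by itself. Axes as the chute.
- gate (a joint): Rocker gate's angle (rad), from -0.375 to 0.375, 0 along the centre line, counter-clockwise from above positive. Positive: its head lies to the right (-y of the chute), shuts the right lane, parts run to the left pan; negative: head to the left, parts run to the right pan. Its weight holds it at either end; it turns freely (about 0.6 N at the tab) and past the middle falls to the other end by itself.
- gate_tab (a point): Centre of the gate's finger tab, an upright dark steel plate square to the slide (so it leans 30 degrees downhill): 36 mm along the gate, 5 mm thick across it (7 mm at the rolled rim), from 30 mm (level with the wall tops) to 88 mm off the slide. This point: 60 mm off the slide, 98 mm uphill of the pivot; it moves 72 mm sideways in all. x along the gate down the slope, y across it, z square to the slide.
- gate_pivot (a point): Top of the gate's pivot pin, on the centre line, 185 mm down the slope from the shelf edge, 35 mm off the slide and square to it. The gate: a dark steel strip 155 mm long, 4 mm thick, 30 mm high, reaching 120 mm uphill of the pin, 35 mm downhill; on it, 30 mm uphill of the pin, a round steel tumbler weight 44 mm across, 31 to 71 mm off the slide. Axes as the gate tab.
- nut_center (a point): Centre of the stainless castle prop nut, a hexagon 32 mm across flats (37 mm over corners), 22 mm high, about 110 g, lying flat on the feed shelf before the mouth. This point is half-way up, 11 mm above the shelf.
- pan_left_floor (a point): Centre of the left pan's inner floor (on the chute's +y side), 2.5 mm above the counter. Open aluminium pan, 165 mm along the chute, 108 mm wide, 42 mm deep, under the end of the left lane, with an 85 mm high stop plate behind it.
- pan_right_floor (a point): Centre of the right pan's inner floor (on the chute's -y side), 2.5 mm above the counter. Open aluminium pan, 165 mm along the chute, 108 mm wide, 42 mm deep, under the end of the right lane, with an 85 mm high stop plate behind it.
- bushing_a: Black rubber propeller bushing with a brass sleeve, 50 mm across, 50 mm high, standing on the feed shelf to one side of the nut. Origin at its underside. Not to be moved.
- sender: Brass tachometer sender, 28 mm across, 50 mm high, standing on the feed shelf on the other side of the nut. Origin at its underside. Not to be moved.
- bushing_b: Another black rubber bushing, 50 x 50 mm, on the counter. Not to be moved.
- cover: Worn aluminium thermostat cover, 86 x 58 x 35 mm, on the counter. Not to be moved.
- propeller: Black three-bladed propeller, about 250 mm across, 80 mm high, lying on its hub on the counter. Not to be moved.
- wrench: Steel wrench, 190 mm, on the counter. Not to be moved.
- grease: Grease tin, 70 mm across, 70 mm high, on the counter. Not to be moved.

How it is judged:
By the outcome, as a careful person would: the job done as asked, in the order asked, and still so for the second after the job is handed in, with the robot touching nothing.
It also fails if it takes over 48 s, if anything falls off the work surface, if the arm or the gripper's body presses on something with over 40 N, if the wrist force passes 120 N, or if a joint passes its speed limit or range.

## Working session

There is one attempt and no reset: what is moved stays moved. The work goes in short steps, Python scripts to look and compute and a tool call to move; the robot and the scene stay as the last step left them, time stands still between calls to the robot, and variables do not carry over. Pictures are saved under pics/ and viewed, about 8 in all and at most 12, crops included, and the job is handed in when it is done.

Besides the shell and the picture viewer there is one more tool, called after "Request:" by a JSON object that holds its "method" and its "body". move_arm: Moves the arm, as the interface text tells. Its arguments: {"type":"object","properties":{"series":{"type":"array"}},"required":["series"]}

```bash
mkdir -p pics; cat > h.py <<'E'
import numpy as np, cv2
from workcell import r
def cam(n):
    c=r.camera(n); c["K"]=np.array([[c["fx"],0,c["cx"]],[0,c["fy"],c["cy"]],[0,0,1.]]); c["D"]=np.array(c["dist_coeffs"],float); c["E"]=np.array(c["extrinsics"],float); return c
def cloud(c):
    h,w=c["range_z"].shape; u,v=np.meshgrid(np.arange(w),np.arange(h))
    p=cv2.undistortPoints(np.stack([u,v],-1).reshape(-1,1,2).astype(np.float64),c["K"],c["D"]).reshape(h,w,2)
    z=c["range_z"][...,None]; P=np.concatenate([p*z,z],-1)
    E=c["E"]; return (P-E[:3,3])@E[:3,:3]
def proj(c,P):
    E=c["E"]; q,_=cv2.projectPoints(np.asarray(P,float).reshape(-1,3),cv2.Rodrigues(E[:3,:3])[0],E[:3,3],c["K"],c["D"]); return q.reshape(-1,2)
E
python3 - <<'E'
from h import *
for n in("scene","top"):
    c=cam(n); cv2.imwrite(f"pics/{n}0.png",c["image"]); np.save(f"{n}0.npy",cloud(c))
    print(n, -c["E"][:3,:3].T@c["E"][:3,3])
o=r.get_obs(); print(o["ee_pos"],o["ee_rot"],o["opening"],o["t"])
E
```

```text
scene [ 1.07711761 -0.98537492  1.08040146]
top [ 0.41359657 -0.02636902  1.70035687]
[ 0.27199996 -0.53425885  0.23035847] [ 9.72415920e-01  2.33252251e-01 -1.31060017e-04 -8.04898128e-04] 0.08496459284802643 0.1
```

View pics/top0.png

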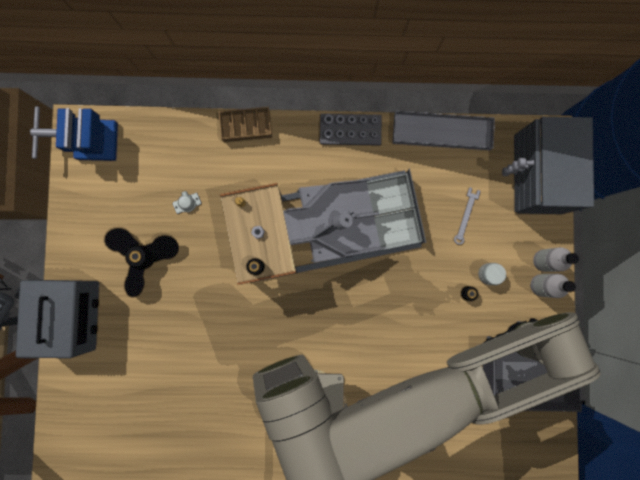

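View pics/scene0.png

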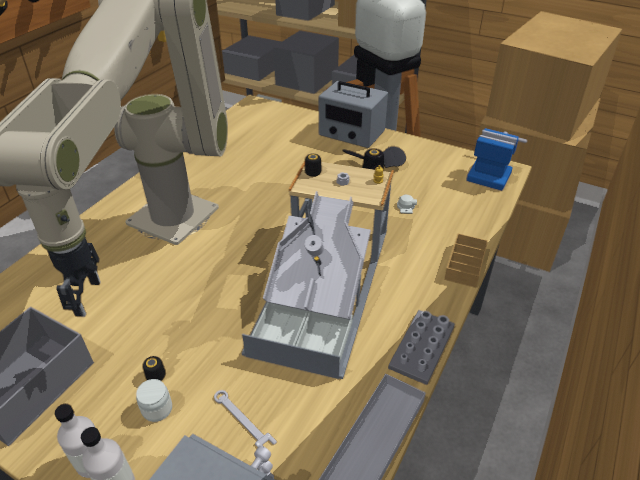

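The top view shows the shelf (255,235), nut (257,232), bushing (255,266), sender (240,201) and gate weight (347,219). The gate head appears to lie on the chute's right, the side nearer the robot. I'll measure it with depth.

```bash
cat > m.py <<'E'
from h import *
P=np.load("top0.npy"); img=cv2.imread("pics/top0.png"); Z=P[...,2]
v,u=np.mgrid[:480,:640]; box=(u>200)&(u<450)&(v>160)&(v<300)
m=box&(abs(Z-.215)<.005)
m=cv2.morphologyEx(m.astype(np.uint8),cv2.MORPH_OPEN,np.ones((3,3)))
n,l,s,_=cv2.connectedComponentsWithStats(m); k=1+s[1:,4].argmax(); m=l==k
rc=cv2.minAreaRect(P[m][:,:2].astype(np.float32)); print("shelf",rc,s[k],np.median(Z[m]))
pts=cv2.boxPoints(rc); c=pts.mean(0)
mids=[(pts[i]+pts[(i+1)%4])/2 for i in range(4)]
e=min(mids,key=lambda q:q[1]+ (0 if abs(q[1]-c[1])>.05 else 9)); 
d=(e-c)/np.linalg.norm(e-c); print("edge mid",e,"dir",d,"yaw",np.degrees(np.arctan2(d[1],d[0])), "halflen",np.linalg.norm(e-c))
Y=np.array([-d[1],d[0]])
C=np.stack([(P[...,:2]-e)@d,(P[...,:2]-e)@Y,Z],-1); np.save("C.npy",C)
x,y,z=C[...,0],C[...,1],C[...,2]
on=box&(x<-.005)&(x>-.16)&(abs(y)<.12)&(z>.228)
n,l,s,_=cv2.connectedComponentsWithStats(on.astype(np.uint8))
for i in range(1,n):
    q=l==i
    if s[i,4]>8: print("obj",s[i,4],"chute",C[q].mean(0).round(4),"zmax",z[q].max().round(3),"span",np.ptp(C[q],0).round(3),"world",P[q].mean(0).round(4))
off=(x*.5+(z-.215)*np.cos(np.pi/6)); sl=x*np.cos(np.pi/6)-(z-.215)*.5
g=box&(sl>.04)&(sl<.24)&(abs(y)<.1)
for lo,hi in((.034,.065),(.06,.1),(.015,.03)):
    q=g&(off>lo)&(off<hi)
    print(lo,hi,q.sum()); 
    for a in range(40,240,20):
        w=q&(sl>a/1e3)&(sl<a/1e3+.02)
        if w.sum()>1: print("  s",a,w.sum(),"y med",np.median(y[w]).round(3),y[w].min().round(3),y[w].max().round(3),"off",np.median(off[w]).round(3))
cv2.imwrite("pics/topcrop.png",cv2.resize(img[165:295,210:440],None,fx=3.4,fy=3.4,interpolation=cv2.INTER_CUBIC))
E
python3 m.py
```

```text
shelf ((0.5913763046264648, 0.16362179815769196), (0.12527431547641754, 0.17090748250484467), 20.70003890991211) [ 226  188   62   53 1292] 0.21567527637281325
edge mid [0.6215821  0.08368462] dir [ 0.3534753 -0.9354438] yaw -69.29997 halflen 0.08545374
obj 84 chute [-0.1099  0.0346  0.2506] zmax 0.27 span [0.028 0.025 0.039] world [0.6151 0.1987 0.2506]
obj 115 chute [-0.0924 -0.0598  0.2367] zmax 0.244 span [0.034 0.033 0.016] world [0.533  0.149  0.2367]
0.034 0.065 64
  s 120 40 y med -0.094 -0.1 -0.085 off 0.057
  s 140 21 y med -0.091 -0.1 0.008 off 0.062
0.06 0.1 39
  s 120 17 y med -0.095 -0.099 -0.087 off 0.064
  s 140 22 y med -0.094 -0.1 -0.086 off 0.063
0.015 0.03 105
  s 40 11 y med -0.036 -0.038 -0.033 off 0.026
  s 60 10 y med -0.033 -0.039 -0.028 off 0.025
  s 80 12 y med -0.02 -0.027 -0.016 off 0.024
  s 100 11 y med -0.012 -0.015 -0.006 off 0.025
  s 120 16 y med -0.003 -0.099 0.004 off 0.026
  s 140 9 y med 0.01 0.003 0.015 off 0.024
  s 160 9 y med 0.011 0.01 0.013 off 0.026
  s 180 12 y med -0.088 -0.093 0.01 off 0.023
  s 200 7 y med 0.006 -0.09 0.008 off 0.019
  s 220 8 y med 0.004 0.002 0.006 off 0.023
```

View pics/topcrop.png

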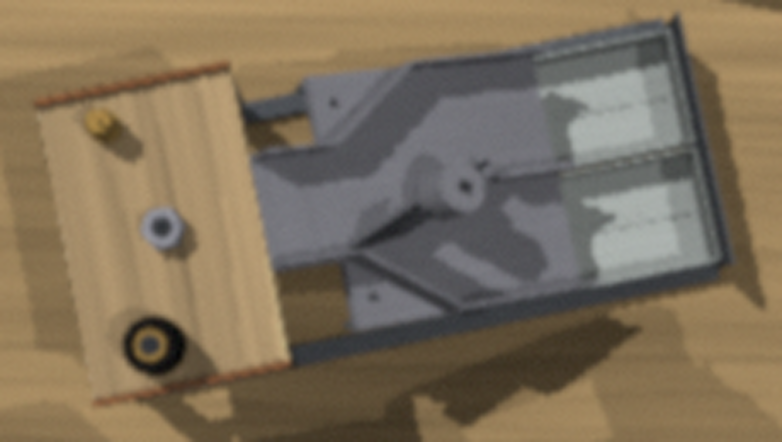

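The gate is at its positive end: its head is at crop (365,240), against the right wall. So I push the tab towards chute +y, which is world +x. The shelf blob was cut short, so I'll refit the chute from ray-cast corners.

```bash
cat >> h.py <<'E'
def cast(c,uv,z):
    E=c["E"]; p=cv2.undistortPoints(np.array(uv,float).reshape(-1,1,2),c["K"],c["D"]).reshape(-1,2)
    d=np.c_[p,np.ones(len(p))]@E[:3,:3]; o=-E[:3,:3].T@E[:3,3]; z=np.broadcast_to(z,len(p))
    return o+d*((z-o[2])/d[:,2])[:,None]
# chute frame helpers, filled by chute.npz
def frame():
    f=np.load("chute.npz"); return f["e"],f["d"]
def w2c(P):
    e,d=frame(); P=np.asarray(P,float); Y=np.array([-d[1],d[0]]); q=P[...,:2]-e; return np.stack([q@d,q@Y,P[...,2]],-1)
def c2w(C):
    e,d=frame(); C=np.asarray(C,float); Y=np.array([-d[1],d[0]]); q=e+C[...,:1]*d+C[...,1:2]*Y; return np.concatenate([q,C[...,2:]],-1)
def slope(s,y,off): # along slope, lateral, off slide -> chute xyz
    k=np.pi/6; return np.array([s*np.cos(k)+off*np.sin(k),y,.215-s*np.sin(k)+off*np.cos(k)])
E
python3 - <<'E'
from h import *
c=cam("top"); img=c["image"]; P=cloud(c)
f=lambda a:np.array(a)/3.4+[210,165]
W=cast(c,f([[38,103],[228,65],[290,362],[95,402]]),[.223]*4)[:,:2]; TL,TR,BR,BL=W
print(W.round(4),"len",np.linalg.norm(TR-TL),np.linalg.norm(BR-BL),"wid",np.linalg.norm(TR-BR),np.linalg.norm(TL-BL))
d1=(TR-TL)+(BR-BL); d1/=np.linalg.norm(d1); w=(TR-BR)+(TL-BL); w/=np.linalg.norm(w); d2=np.array([w[1],-w[0]])
print("yaw",np.degrees(np.arctan2(d1[1],d1[0])),np.degrees(np.arctan2(d2[1],d2[0])))
d=d1+d2; d/=np.linalg.norm(d); ctr=W.mean(0); e=ctr+.0825*d
np.savez("chute.npz",e=e,d=d); print("mouth",e,d)
for n in("nut","bush","send"): pass
for n,uv,z in(("nut",(163,229),.237),("bush",(152,345),.265),("send",(100,121),.265),("weight",(463,187),.215-.155*.5+.071*.866)):
    q=cast(c,f([uv]),z); u=f(uv).astype(int); print(n,q.round(4),w2c(q).round(4),"depthpt",P[u[1],u[0]].round(3))
for n,uv in(("shelf",(200,200)),("shelf2",(220,330)),("shelf3",(60,150))):
    u=f(uv).astype(int); print(n,P[u[1],u[0]].round(3),w2c(P[u[1],u[0]]).round(3))
# predicted points drawn
yp=-36/1e3
S=lambda s,y,o:c2w(slope(s,y,o))
pv=[S(.185,0,.035)]+[S(.185-.098*np.cos(.375),-.098*np.sin(.375),o) for o in(.03,.06,.088)]+[c2w(np.array([0,y,.215])) for y in(-.13,.13)]+[S(.31,0,0)]
for p in pv: print(p.round(4))
for n in("top","scene"):
    cc=c if n=="top" else cam(n); im=cv2.resize(cc["image"],None,fx=4,fy=4,interpolation=cv2.INTER_CUBIC)
    for i,p in enumerate(proj(cc,pv)): cv2.circle(im,tuple(int(a*4+2) for a in p),4,((0,0,255),(0,255,0),(0,255,0),(0,255,0),(255,0,0),(255,0,0),(0,255,255))[i],1)
    o=(280,175) if n=="top" else (260,150); cv2.imwrite(f"pics/ov_{n}.png",im[o[1]*4:o[1]*4+480,o[0]*4:o[0]*4+600])
a=cv2.imread("pics/ov_top.png")[:, :400]; b=cv2.imread("pics/ov_scene.png")[:,:400]; cv2.imwrite("pics/ov.png",np.hstack([a,b]))
E
```

```text
[[0.6358 0.2544]
 [0.6707 0.098 ]
 [0.4253 0.0413]
 [0.3898 0.2002]] len 0.1602492235889054 0.16282312949192762 wid 0.25195446296630136 0.2519203397182794
yaw -77.42038698721383 -77.2771860022882
mouth [0.54848551 0.06800918] [ 0.21901547 -0.97572139]
nut [[0.5319 0.1467 0.237 ]] [[-0.0805  0.0011  0.237 ]] depthpt [0.533 0.149 0.237]
bush [[0.4366 0.1497 0.265 ]] [[-0.1043 -0.0913  0.265 ]] depthpt [0.438 0.151 0.269]
send [[0.6159 0.1963 0.265 ]] [[-0.1104  0.0939  0.265 ]] depthpt [0.618 0.198 0.262]
weight [[ 0.5751 -0.1     0.199 ]] [[ 0.1698 -0.0109  0.199 ]] depthpt [ 0.575 -0.099  0.203]
shelf [0.561 0.122 0.211] [-0.05   0.024  0.211]
shelf2 [0.451 0.102 0.214] [-0.055 -0.088  0.214]
shelf3 [0.598 0.238 0.216] [-0.155  0.086  0.216]
[ 0.5874 -0.1054  0.1528]
[ 0.5345 -0.0338  0.1941]
[ 0.5378 -0.0484  0.2201]
[ 0.5409 -0.0621  0.2443]
[0.4216 0.0395 0.215 ]
[0.6753 0.0965 0.215 ]
[ 0.6073 -0.1939  0.06  ]
```

View pics/ov.png

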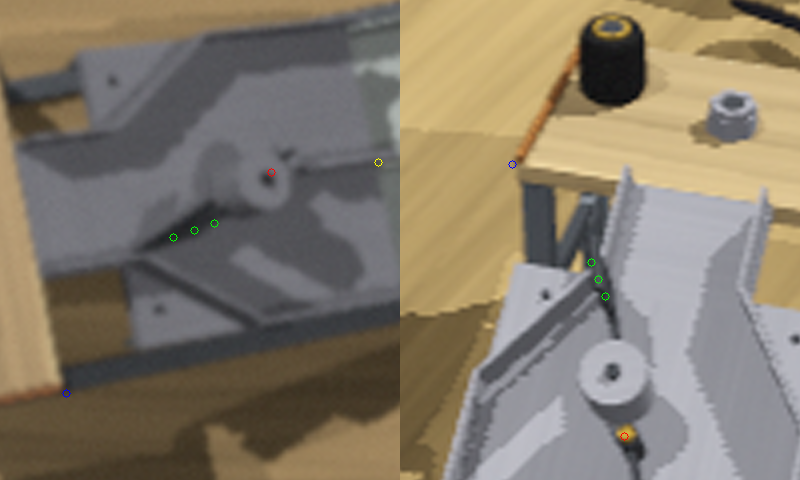

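The overlay agrees in both views: pivot pin (271,172), tab along the green points, edge good to a few mm. The gate is positive, so it must go negative. Next I raise, shut the gripper and turn the tool so that tool x = chute y and tool y = chute x, stopping beside the tab on its right and above it.

Request:
{"method": "move_arm", "body": {"series": [[0,[0,0,-4],0],[0,[2,-1.5,-8],4],[0,[41.6,-32.7,-8],14.4],[0,[41.6,-32.7,-8],14.4],[0,[41.6,-32.7,-8],14.4],[0,[41.6,-32.7,-8],14.4],[0,[41.6,-32.7,-8],14.4],[0,[41.6,-32.7,-8],14.4],[0,[41.6,-32.7,-8],14.4],[0,[41.6,-32.7,-8],14.4],[0,[41.6,-32.7,-8],14.4],[0,[41.6,-32.7,-8],14.4]]}}

```text
t: 1.4
ee_pos: [0.4932, -0.0563, 0.3114]
ee_rot: [0.994, 0.109, 0.0, 0.0]
force: [1.0, -0.8, 0.3]
opening: 0.0004
```

Request:
{"method": "move_arm", "body": {"series": [[0,[0,0,4.5],0],[0,[0,0,7.5],0],[0,[0,0,9.3],0],[0,[0,0,9.3],0],[0,[0,0,9.3],0]]}}

```text
t: 1.9
ee_pos: [0.4928, -0.0584, 0.2187]
ee_rot: [0.994, 0.109, -0.0, -0.0]
force: [0.3, -0.2, -0.2]
opening: -0.0005
```

```bash
python3 - <<'E'
from h import *
o=r.get_obs(); print(o["ee_pos"],w2c(o["ee_pos"]),o["force"])
c=cam("scene"); cv2.imwrite("pics/s1.png",cv2.resize(c["image"][130:280,220:420],None,fx=4,fy=4,interpolation=cv2.INTER_CUBIC))
E
```

```text
[ 0.49282348 -0.05838412  0.21869331] [ 0.11113379 -0.08199272  0.21869331] [ 0.26960305 -0.22352018 -0.15463398]
```

View pics/s1.png

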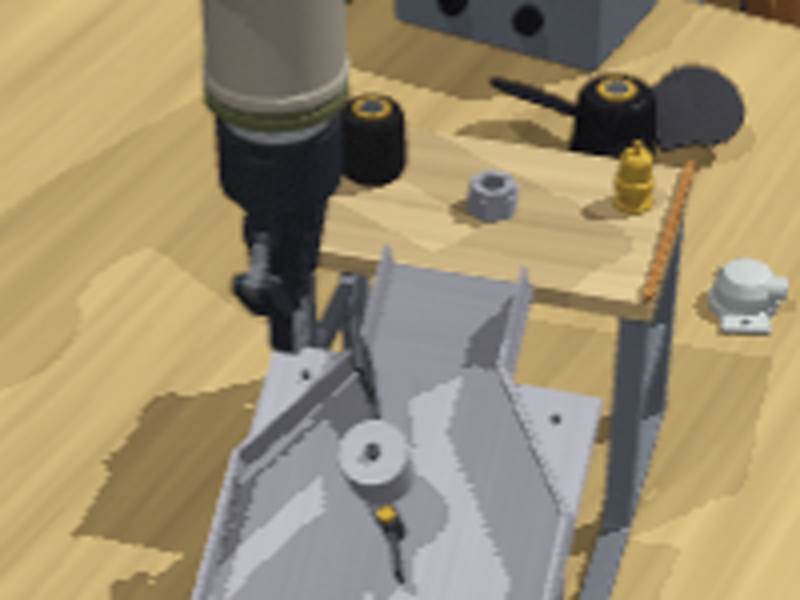

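The fingertip at (290,345) stands just right of the tab (352,310), clear of the walls. I push towards chute +y, slowing where it touches.

Request:
{"method": "move_arm", "body": {"series": [[0,[1.5,-0.3,0],0],[0,[2.5,-0.3,0],0],[0,[3.5,-0.3,0],0],[0,[4.5,-0.3,0],0],[0,[5.5,-0.3,0],0],[0,[6.5,-0.3,0],0],[0,[7.5,-0.3,0],0],[0,[8.5,-0.3,0],0],[0,[9.5,-0.3,0],0],[0,[9.5,-0.3,0],0],[0,[9.5,-0.3,0],0]]}}

```text
t: 3.05
ee_pos: [0.585, -0.0347, 0.2181]
ee_rot: [0.994, 0.11, -0.0, -0.0]
force: [0.1, 0.3, -0.4]
opening: -0.0002
```

```bash
python3 - <<'E'
from h import *
o=r.get_obs(); print(o["ee_pos"],w2c(o["ee_pos"]),o["force"])
c=cam("scene"); cv2.imwrite("pics/s2.png",cv2.resize(c["image"][130:280,220:420],None,fx=4,fy=4,interpolation=cv2.INTER_CUBIC))
E
```

```text
[ 0.58495428 -0.03468798  0.21808093] [0.10819104 0.0130911  0.21808093] [ 0.06193099  0.29467629 -0.39936183]
```

View pics/s2.png

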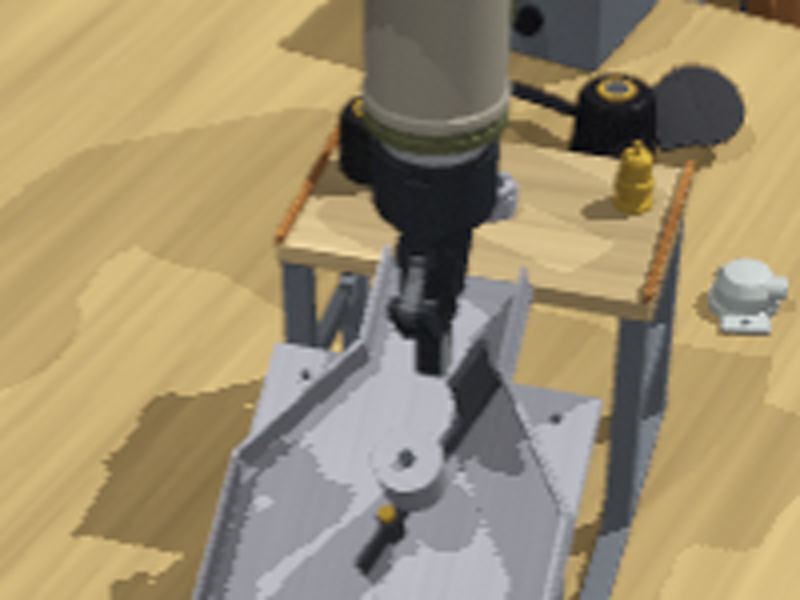

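The gate has swung right over: its head lies on the left wall (490,370) and the tail at (375,555) points right, so parts now run to the right pan. The finger is clear of it. I back off, lift and go behind the nut.

Request:
{"method": "move_arm", "body": {"series": [[0,[-1.2,0,0],0],[0,[-1.2,0,-4.5],0],[0,[-1.2,0,-9.2],0],[0,[-1.2,-5,-9.2],0],[0,[-1.2,-10,-9.2],0],[0,[-1.2,-15,-9.2],0],[0,[-1.2,-20,-9.2],0],[0,[-1.2,-24.3,-9.2],0],[0,[-1.2,-24.3,-9.2],0],[0,[-1.2,-24.3,-9.2],0]]}}

```text
t: 4.1
ee_pos: [0.5198, 0.2004, 0.3104]
ee_rot: [0.994, 0.111, 0.0, 0.0]
force: [-0.1, 0.3, -0.9]
opening: 0.0
```

```bash
python3 - <<'E'
from h import *
o=r.get_obs(); print(o["ee_pos"],w2c(o["ee_pos"]),o["force"])
ims=[]
for n in("scene","wrist"):
    c=cam(n); im=c["image"]
    ims.append(cv2.resize(im[130:280,220:420],(400,300),interpolation=cv2.INTER_CUBIC) if n=="scene" else cv2.resize(im,(400,300)))
    P=cloud(c); C=w2c(P)
    q=(C[...,2]>.231)&(C[...,2]<.242)&(abs(C[...,1])<.04)&(C[...,0]>-.115)&(C[...,0]<-.04)
    print(n,q.sum(),C[q].mean(0) if q.any() else "", C[q].min(0) if q.any() else "",C[q].max(0) if q.any() else "")
cv2.imwrite("pics/s3.png",np.hstack(ims))
E
```

```text
[0.51980081 0.20039116 0.31040812] [-0.13545032  0.00100542  0.31040812] [-0.091305    0.27737563 -0.85961389]
scene 80 [-0.07605272  0.00433811  0.23652845] [-0.09245771 -0.01144386  0.23113043] [-0.05880192  0.01888051  0.24009004]
wrist 1927 [-0.08231272  0.0059394   0.2363119 ] [-0.09962802 -0.01151368  0.23100055] [-0.06381358  0.0210783   0.23919385]
```

View pics/s3.png

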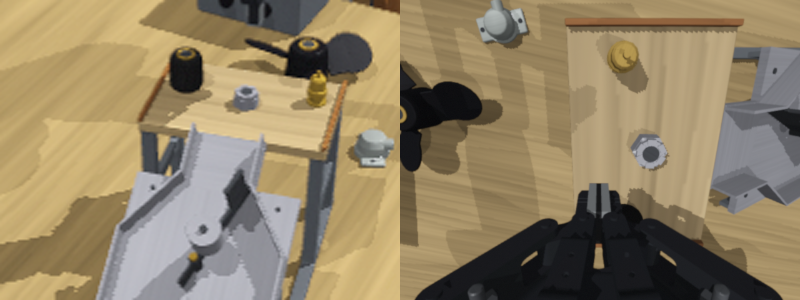

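The gate is negative in both views. The nut is at chute (-0.082, +0.005) by the wrist depth. I shift 4 mm left, go down to 6.5 mm above the shelf and push the first part slowly.

Request:
{"method": "move_arm", "body": {"series": [[0,[0.4,0,4],0],[0,[0.4,0,7],0],[0,[0.4,0,8.9],0],[0,[0.4,0,8.9],0],[0,[0.4,1,8.9],0],[0,[0.4,2,8.9],0],[0,[0.4,3,8.9],0],[0,[0.4,4,8.9],0],[0,[0.4,5,8.9],0],[0,[0.4,6,8.9],0],[0,[0.4,6,8.9],0]]}}

```text
t: 5.3
ee_pos: [0.5376, 0.1407, 0.2213]
ee_rot: [0.994, 0.109, 0.0, 0.0]
force: [-0.6, 0.7, 0.1]
opening: -0.0001
```

```bash
python3 - <<'E'
from h import *
o=r.get_obs(); print(w2c(o["ee_pos"]),o["force"])
ims=[]
for n in("scene","wrist"):
    c=cam(n); im=c["image"]
    ims.append(cv2.resize(im[130:280,220:420],(400,300),interpolation=cv2.INTER_CUBIC) if n=="scene" else cv2.resize(im,(400,300)))
cv2.imwrite("pics/s4.png",np.hstack(ims))
E
```

```text
[-0.07327048  0.0053019   0.22134975] [-0.60972533  0.73582578  0.09665424]
```

View pics/s4.png

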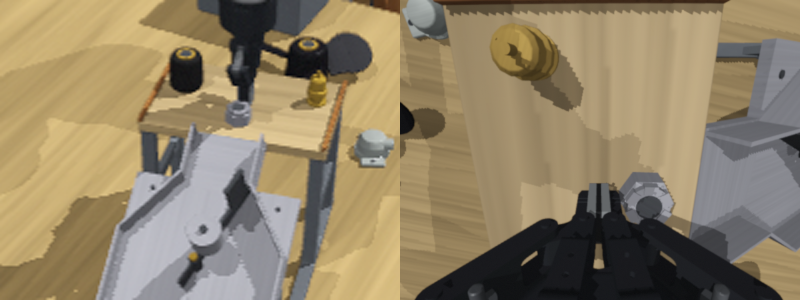

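```bash
python3 - <<'E'
from h import *
for n in("scene","wrist"):
    c=cam(n); C=w2c(cloud(c)); hsv=cv2.cvtColor(c["image"],cv2.COLOR_BGR2HSV)
    q=(C[...,2]>.231)&(C[...,2]<.242)&(abs(C[...,1])<.05)&(C[...,0]>-.062)&(C[...,0]<.03)&(hsv[...,2]>80)
    print(n,q.sum(),C[q].mean(0).round(4),C[q].min(0).round(4),C[q].max(0).round(4))
E
```

```text
scene 104 [-0.0277  0.0023  0.2359] [-0.0608 -0.0468  0.2311] [0.0297 0.0496 0.2416]
wrist 3626 [-0.0307  0.0116  0.2358] [-0.06  -0.046  0.231] [0.03   0.05   0.2418]
```

```bash
python3 - <<'E'
from h import *
for n in("scene","wrist"):
    c=cam(n); C=w2c(cloud(c)); hsv=cv2.cvtColor(c["image"],cv2.COLOR_BGR2HSV)
    q=(C[...,2]>.233)&(C[...,2]<.241)&(abs(C[...,1])<.035)&(C[...,0]>-.062)&(C[...,0]<0)&(hsv[...,1]<60)&(hsv[...,2]>70)
    k,l,s,_=cv2.connectedComponentsWithStats(q.astype(np.uint8))
    for i in range(1,k):
        if s[i,4]>25: w=l==i; print(n,s[i],C[w].mean(0).round(4),C[w].min(0).round(4),C[w].max(0).round(4))
E
```

```text
scene [333 180  12   9  73] [-0.0385  0.0036  0.2365] [-0.0613 -0.0129  0.2331] [-0.0204  0.0192  0.2404]
wrist [ 363  294   78   64 3367] [-0.0422  0.0066  0.2367] [-0.0575 -0.0093  0.233 ] [-0.0258  0.0196  0.239 ]
```

The nut is at (-0.042, +0.006), squarely in front of the finger. I push it half over the edge and stop, with the finger still behind the edge.

Request:
{"method": "move_arm", "body": {"series": [[0,[0,1,0],0],[0,[0,2,0],0],[0,[0,3,0],0],[0,[0,3.8,0],0],[0,[0,4.4,0],0],[0,[0,4.8,0],0],[0,[0,4.8,0],0],[0,[0,4.8,0],0],[0,[0,4.8,0],0]]}}

```text
t: 6.5
ee_pos: [0.5477, 0.0955, 0.2213]
ee_rot: [0.994, 0.11, -0.0, -0.0]
force: [-0.9, 0.0, -0.4]
opening: 0.0
```

```bash
python3 - <<'E'
from h import *
o=r.get_obs(); print(w2c(o["ee_pos"]),o["force"])
c=cam("scene"); cv2.imwrite("pics/s5.png",cv2.resize(c["image"][130:380,220:420],None,fx=2.4,fy=2.4,interpolation=cv2.INTER_CUBIC))
E
```

```text
[-0.02703023  0.00522362  0.221267  ] [-0.86403296  0.04792924 -0.37925703]
```

View pics/s5.png

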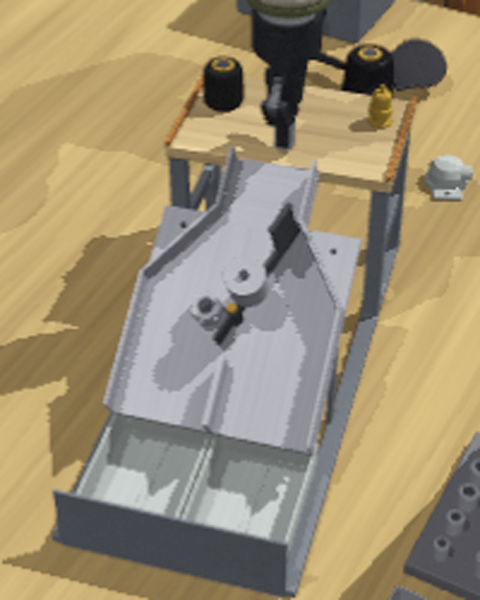

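The nut has gone over the edge and is sliding past the gate on the right side, at (207,308). I lift the finger clear and let it run.

Request:
{"method": "move_arm", "body": {"series": [[0,[0,-1,0],0],[0,[0,-1,-4],0],[0,[0,-1,-9],0],[0,[0,-1,-12],0],[0,[0,-1,-12],0],[0,[0,-1,-12],0],[0,[0,-1,-12],0],[0,[0,-1,-12],0],[0,[0,-1,-12],0],[0,[0,-1,-12],0],[0,[0,-1,-12],0],[0,[0,-1,-12],0]]}}

```text
t: 7.75
ee_pos: [0.5455, 0.105, 0.3412]
ee_rot: [0.994, 0.109, -0.0, -0.0]
force: [0.1, 0.5, -0.3]
opening: -0.0001
```

```bash
python3 - <<'E'
from h import *
o=r.get_obs(); print(w2c(o["ee_pos"]),o["force"])
c=cam("scene"); cv2.imwrite("pics/s6.png",cv2.resize(c["image"][130:380,220:420],None,fx=2.4,fy=2.4,interpolation=cv2.INTER_CUBIC))
E
```

```text
[-0.0367403   0.00522027  0.34119111] [ 0.0907855   0.49405981 -0.34675062]
```

View pics/s6.png

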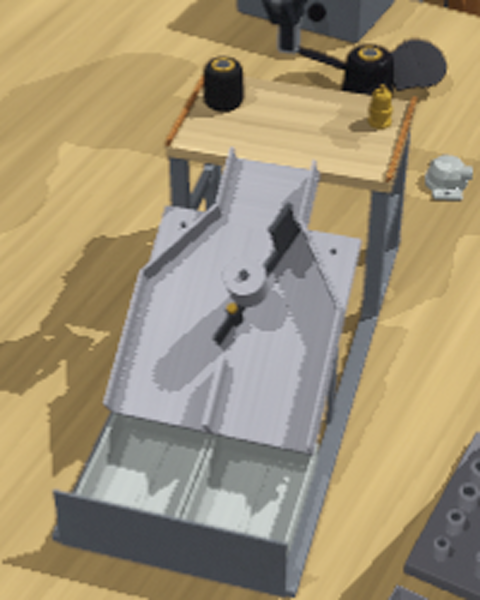

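The slide is empty and the gate is still over. The nut must be hidden behind the stop plate, so I check from the top, comparing with the first picture as well.

```bash
python3 - <<'E'
from h import *
c=cam("top"); a=cv2.imread("pics/top0.png"); b=c["image"]
f=lambda i:cv2.resize(i[165:295,180:440],(780,390),interpolation=cv2.INTER_CUBIC)[:, :]
C=w2c(cloud(c)); q=(C[...,0]>.29)&(C[...,0]<.45)&(abs(C[...,1])<.11)&(C[...,2]>.013)&(C[...,2]<.04)
k,l,s,_=cv2.connectedComponentsWithStats(q.astype(np.uint8))
for i in range(1,k):
    if s[i,4]>20: print(s[i],C[l==i].mean(0).round(3))
cv2.imwrite("pics/t6.png",f(b))
E
```

```text
[387 175  35  68 258] [ 0.387 -0.023  0.027]
[392 208  18   6  29] [0.356 0.001 0.029]
```

View pics/t6.png

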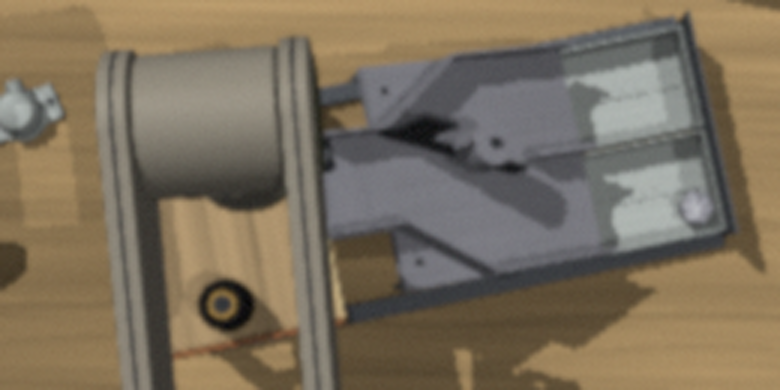

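The nut lies in the right pan at (697,208), and the gate head is against the left wall at (425,130). The bushing and sender have not moved, and the robot is clear.

```bash
python3 -c "
from workcell import r
print(r.hand_in())"
```

```text
the job is handed in; nothing more can be done
None
```

The job is done and handed in at about 8 s of the 48 s: the nut ran down by itself into the right pan, the other pan from the one the gate was first set for.

- **Gate:** It started at its positive end, set for the left pan. I pushed the tab with the closed fingertips, and it swung fully over to its negative end and stayed there.
- **Nut:** Only after that did I push it along the shelf until it was half over the edge. The finger stopped behind the edge, and I then lifted it clear.
- **Last checks:** The final top view shows the nut in the right pan, against its far corner, and the gate head on the left wall. The slide is empty, and the bushing and sender on the shelf look unmoved. The arm was clear of everything, and the force readings I took stayed around 1 N.
- **Not confirmed:** The depth check did not single out the nut in the pan; it merged with the pan walls, so its place there rests on the picture alone. I did not measure the other counter items again; the ones inside the last pictures looked unmoved.

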